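Add the blue slotted weight to the dish-mending press

TASK

A mended dish is curing under a small press that carries one dark grey metal slotted weight. Take the blue slotted weight and slide it sideways onto the press's stem, under the black knob, until the stem is at the closed end of its slot; let it rest flat on the metal weight with its slot facing the opposite way from the metal weight's slot, and let go. Leave the yellow weight where it lies, and leave the metal weight on the stem.

Things in the scene. Friction and masses are not known exactly. Their poses are not given: they have to be found in the camera images.
- blue_weight: Blue slotted weight, 0.24 kg, flat on the table: disc 84 across, 18 thick; 22 wide slot (mouth 34) from x = 53 out through the rim. Opposite it a tab 14 wide, 18 thick, level with the disc, ending 80 from the disc's centre. Origin: tab's underside, where to grip (close along y). +x: tab to disc's centre (x = 64) to slot mouth; z up. Home: stem axis at x = 58 to 64. All in mm.
- metal_weight: Dark grey metal slotted weight, same shape and size as the blue one, loose, already on the stem and flat on the pan (its top 18 mm above the pan). Origin on the underside of its tab; +x runs from the tab through the disc's centre (64 mm) and out of its slot's mouth.
- yellow_weight: Yellow slotted weight, same shape, size, origin and axes as the blue one, lying on the table: not wanted, to be left where it lies.
- stem_seat (a point): Point on the press's stem axis at the top of its pan, 80 mm above the table (pan 72 mm across). The upright steel stem is 10 mm thick, with a black knob 26 mm across, wider than the slots, from 60 to 73 mm above this point. The pan stands on a presser, the dish and a round board 160 mm across. Fixed. z up.
Not all that is in view belongs to the job. Of the things that look like the blue_weight, take the one that is farthest to the robot's left at the start.

How it is judged:
By the outcome, as a careful person would: the job done as asked, in the order asked, and still so for the second after the job is handed in, with the robot touching nothing.
It also fails if it takes over 40 s, if anything falls off the work surface, if the arm or the gripper's body presses on something with over 40 N, if the wrist force passes 120 N, or if a joint passes its speed limit or range.

ROBOT

A 6-joint arm with a two-finger parallel gripper is mounted at the origin on the work surface. World frame = base frame: x ahead of the robot, y to its left, z up, the work surface at z = 0. Lengths are in mm, angles in degrees, forces in N, time in s.
With the tool pointing down it reaches from about 350 to 850 mm from the base axis. Payload 8.1 kg.
Tool frame: the origin (TCP) lies midway between the tips of the shut fingers; the grasp point (between the pads) lies 19 mm behind it; z points along the fingers, y is the line along which they close (so a half turn about z gives the same grasp; the last joint's range is limited). The gripper opens to 85 mm and grips with 20 to 120 N. Pads are 22 mm wide; open, the fingers measure 114 mm over their backs; the gripper's body (76 mm by 85 mm) begins 54 mm behind the grasp point. The pads swing forward as they close: fully open they stand 13 mm farther back than shut.
Start: joints at [-77.43, 7.471, 85.268, -0, 87.261, -4.893], TCP at [180.082, -572.342, 231.292] pointing down, gripper open.
Joint ranges: [-169.43, 169.43], [-51.17, 129.36], [1.28, 143.12], [-76.62, 256.62], [0, 156.53], [-152.29, 152.29]. Speed limits (degrees/s): [136.94, 136.94, 159.86, 180, 180, 180].

INTERFACE

Orientations are given as [roll, pitch, yaw] about the fixed x, y, z axes, in that order (R = Rz(yaw) Ry(pitch) Rx(roll)).
In Python, from bench import r gives the robot as it stands. The module is installed in compiled form; this text tells all that it offers.
- The arm moves only by the tool jog_arm, never from a script. Its argument "rows" is a list of rows, each a list of 2 entries, a list of its own where there are three numbers: the shift along the tool's x, y, z in mm, then the turn, a rotation vector about the tool's x, y, z in rad. A call has 1 to 10 rows; each row is the pose to reach, as a shift and turn from the pose commanded when the call began, along the tool's axes at that moment; what a row does not reach only later rows make up. A row lasts 1/10 s, in which the tool goes at most 50 mm and 8.59 degrees, less where a joint would pass 70% of its speed; a pose out of reach is approached as far as the arm can. A call with a gripper value outside its range is refused whole. "grip" is the finger opening in mm, from 0 to 85.4, set as the call begins (left out, the last holds). The fingers move at their own pace and stop on an object; "force" is the grip in N (left out, the last holds). Time passes only in rows, so rows that repeat a pose let the fingers close. It gives the time, the measured TCP pose, the force, the opening and the grip force at its end, in the units of the state.
- r.sense(): the state, without advancing time (a new reading comes with each control period).
- r.snapshot(name): name is "scene" or "top"; returns (picture, depth): 480x640x3 uint8, blue, green, red; 480x640 float32, mm along the optical axis (not along the pixel's ray), 0 where there is no reading.
- r.camera_params(name): a dict with "fx", "fy", "cx", "cy" (pixels), "pose" (4x4, takes a point from camera to world coordinates). Camera axes: x right, y down, z forward; pixel columns grow to the right and rows downward; lengths in mm; the calibration is good to about 2 mm. A picture is of the moment at which its call begins. camera_params takes no time and is no camera call.
- r.hand_in(): hands the job in; it is judged then, once.
The state is a dict: "time": time; "joint_pos": joint angles; "qd": joint speeds; "joint_efforts": joint torques, N m; "tool_pos": TCP position; "tcp_rot": TCP orientation; "ft_force": force on the tool from outside, world axes, zero at the start; "wrist_torque": the same for the moment, N m; "finger_gap": finger opening in mm; "grip_force": force on a finger pad.
Only numpy, scipy, OpenCV 4.12 (cv2) and the standard library are available. Lean on these libraries where they do the work, as an engineer would, in place of code of your own. Each camera call takes 0.05 s, during which the arm holds its last target. There are 200 camera calls.

## Working session

There is one attempt and no reset: what is moved stays moved. The work goes in short steps, Python scripts to look and compute and a tool call to move; the robot and the scene stay as the last step left them, time stands still between calls to the robot, and variables do not carry over. Pictures are saved under pics/ and viewed, at most 10 in all, crops included, and the job is handed in when it is done.

Besides the shell and the picture viewer there is one more tool, called after ">>>" as name(argument=value, ...), one argument or row to a line, values as JSON. jog_arm: Moves the arm, as the interface text tells. Its arguments: {"type":"object","properties":{"rows":{"type":"array"},"grip":{"type":"number"},"force":{"type":"number"}},"required":["rows"]}

```bash
mkdir -p pics
python3 - <<'E'
from bench import r
import cv2,numpy as np,pickle
for n in("scene","top"):
    p,d=r.snapshot(n);c=r.camera_params(n);cv2.imwrite(f"pics/{n}0.png",p);pickle.dump((p,d,c),open(f"{n}0.pkl","wb"))
    print(n,c["fx"],c["cx"],c["cy"],np.round(c["pose"],3).tolist())
s=r.sense();print(s)
E
```

```text
scene 574.3190796416667 322.1709593494008 244.73505309531075 [[-0.751, 0.56, -0.35, 1031.829], [0.66, 0.627, -0.413, 449.407], [-0.012, -0.542, -0.841, 1273.373], [0.0, 0.0, 0.0, 1.0]]
top 531.6623716572554 303.75606531457646 237.68328995567776 [[-0.011, -0.993, 0.116, 376.995], [-1.0, 0.012, 0.003, -156.336], [-0.005, -0.115, -0.993, 1343.149], [0.0, 0.0, 0.0, 1.0]]
{'time': 0.1, 'joint_pos': array([-7.74279934e+01,  7.51188034e+00,  8.53230277e+01,  7.50011970e-04,
        8.72626084e+01, -4.89181074e+00]), 'qd': array([ 0.0121364 , -0.04957225, -0.16873113,  0.01000843, -0.0957207 ,
        0.01336458]), 'joint_efforts': array([ 1.47129500e-03, -5.70952141e+01, -5.01940012e+01, -1.82286967e-04,
        8.21234426e-03,  7.81652852e-05]), 'tool_pos': array([ 179.99099998, -571.84123904,  230.33799648]), 'tcp_rot': array([-1.79902903e+02, -9.06203142e-03,  1.74637732e+01]), 'ft_force': array([-0.51602073,  0.27315814,  0.20426142]), 'wrist_torque': array([-0.0153348 ,  0.00862026,  0.02748907]), 'grip_force': 0.0, 'finger_gap': 85.48697253174363}
```

View pics/scene0.png

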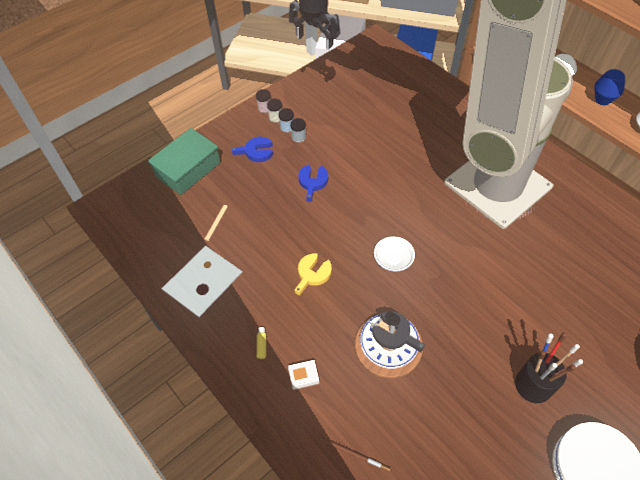

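View pics/top0.png

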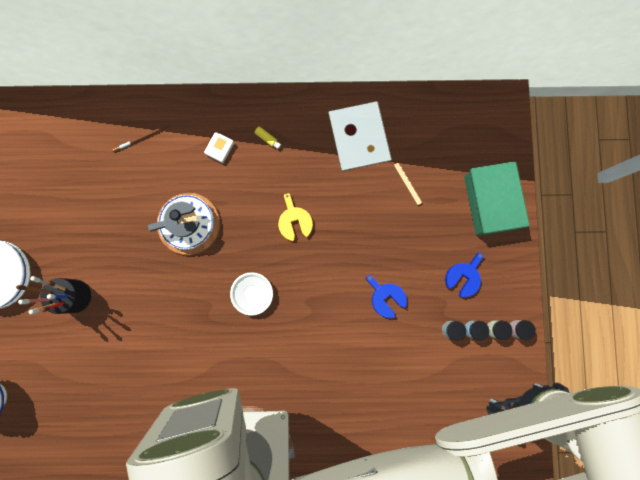

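The top view puts the two blue weights at about (390,298) and (465,277). The one at (390,298) is farther left (+y), so it's the target. The yellow weight is at (295,220) and the press is at about (185,222), with the metal weight's tab pointing image-left. I'll measure these and look closer at the press.

```bash
cat > h.py <<'E'
import cv2,numpy as np
def ray(c,u,v,z):
    P=c["pose"];d=P[:3,:3]@np.array([(u-c["cx"])/c["fx"],(v-c["cy"])/c["fy"],1.]);o=P[:3,3]
    return (o+d*(z-o[2])/d[2])
def proj(c,X):
    q=np.linalg.inv(c["pose"])@np.append(X,1.);return c["fx"]*q[0]/q[2]+c["cx"],c["fy"]*q[1]/q[2]+c["cy"]
def masks(p,lo,hi,amin=100):
    m=cv2.inRange(cv2.cvtColor(p,cv2.COLOR_BGR2HSV),lo,hi)
    return [k for k in cv2.findContours(m,cv2.RETR_EXTERNAL,cv2.CHAIN_APPROX_NONE)[0] if cv2.contourArea(k)>amin]
def weight(c,k,z):
    W=np.array([ray(c,*q[0],z)[:2] for q in k])
    # disc = maximum distance hull: tab tip is farthest from centroid; disc centre by circle fit to far-from-tab rim points
    m=cv2.moments(np.float32(W).reshape(-1,1,2));g=np.array([m["m10"],m["m01"]])/m["m00"]
    d=np.linalg.norm(W-g,axis=1);tip=W[d>d.max()-4].mean(0)
    cen=g+8*(g-tip)/np.linalg.norm(g-tip)*0
    for _ in range(30):
        e=W-cen;rr=np.linalg.norm(e,axis=1);s=abs(rr-42)<5
        A=np.c_[e[s]/rr[s,None]];cen=cen+np.linalg.lstsq(A,rr[s]-42,rcond=None)[0]
    e=W-cen;t=W[np.linalg.norm(e,axis=1)>55].mean(0)-cen
    return cen,np.degrees(np.arctan2(-t[1],-t[0])),np.linalg.norm(W-cen,axis=1).max(),s.sum()
E
python3 - <<'E'
from h import *
import pickle
for n in("scene","top"):
    p,d,c=pickle.load(open(f"{n}0.pkl","rb"))
    for nm,lo,hi in(("blue",(112,150,60),(128,255,255)),("yel",(22,150,120),(32,255,255))):
        for k in masks(p,lo,hi,250):
            try:
                cen,a,mx,ns=weight(c,k,18 if n=="top" else 18)
                o=cen-64*np.array([np.cos(np.radians(a)),np.sin(np.radians(a))])
                print(n,nm,cv2.contourArea(k),"cen",cen.round(1),"ang",a.round(1),"max",mx.round(1),ns,"org",o.round(1))
            except Exception as e: print(n,nm,cv2.boundingRect(k),e)
    x,y=(345,285) if n=="scene" else (140,180)
    cv2.imwrite(f"pics/{n}c.png",cv2.resize(p[y:y+90,x:x+90],None,fx=6,fy=6,interpolation=cv2.INTER_CUBIC))
a=cv2.imread("pics/scenec.png");b=cv2.imread("pics/topc.png");cv2.imwrite("pics/press.png",cv2.resize(np.hstack([a,b]),(800,400)))
E
```

```text
scene blue 452.0 cen [ 379.1 -356.2] ang -138.7 max 82.5 67 org [ 427.2 -314. ]
scene blue 512.5 cen [ 429.  -540.8] ang 143.2 max 77.2 57 org [ 480.2 -579.1]
scene blue 719.0 cen [-550.5  -12. ] ang -33.9 max 88.4 25 org [-603.6   23.7]
top blue 720.0 cen [ 372.9 -360.9] ang -137.7 max 78.4 85 org [ 420.2 -317.8]
top blue 773.0 cen [ 421.6 -545.9] ang 143.3 max 79.0 84 org [ 472.9 -584.2]
```

View pics/press.png

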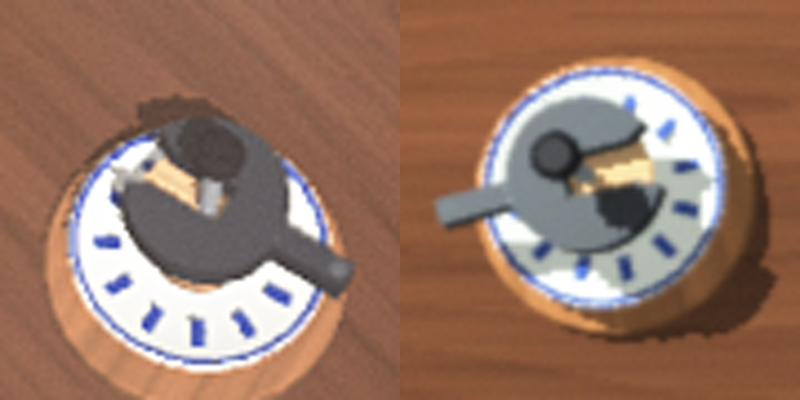

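The crops show the metal weight's slot facing image-right in the top view, with its tab to the left. In the top view the knob is at about (175,215) and the tab end at (149,229). In the scene view they are at (393,319) and (422,348).

Run:
```python
from h import *
import pickle
C={n:pickle.load(open(f"{n}0.pkl","rb")) for n in("scene","top")}
T=C["top"][2];S=C["scene"][2]
def tri(a,b):
    A=[];B=[]
    for c,(u,v) in((T,a),(S,b)):
        P=c["pose"];d=P[:3,:3]@np.array([(u-c["cx"])/c["fx"],(v-c["cy"])/c["fy"],1.]);d/=np.linalg.norm(d);M=np.eye(3)-np.outer(d,d);A.append(M);B.append(M@P[:3,3])
    return np.linalg.lstsq(np.vstack(A),np.hstack(B),rcond=None)[0]
print("knob",ray(T,174.9,214.9,150),ray(S,393,318.8,148),tri((174.9,214.9),(393,318.8)))
print("tab",ray(T,148.8,228.8,98),ray(S,421.7,348,98),tri((148.8,228.8),(421.7,348)))
for n in C:
    p,d,c=C[n]
    # knob: dark pixels near
    u0,v0=(175,215) if n=="top" else (393,319)
    g=cv2.cvtColor(p,cv2.COLOR_BGR2GRAY)[v0-9:v0+10,u0-9:u0+10]
    print(n);print(g)
```

```text
knob [571.33501956 139.87344297 150.        ] [574.686298  139.5001718 148.       ] [572.89137685 139.88133553 145.90731737]
tab [547.26618575 214.03081414  98.        ] [557.3198547  216.53281194  98.        ] [550.56013834 215.81890293  85.64316075]
scene
[[ 83  82  83  83  80  83  82  82  80  79  77  93 111 111 108 106 107 109
  110]
 [ 78  79  86  85  77  77  74  78  80  91  84  79  83  92 109 104 109 106
  114]
 [ 87  97  95  76  74  72  72  73  74  86  99  98  93  89  96 110 106 106
  106]
 [ 97  89  79  73  73  72  76  72  73  75  81  86 100  96  93 104 104 110
  104]
 [ 99  93  73  75  72  73  75  67  64  68  71  70  78  96  99  98 100 101
  105]
 [ 94  77  73  74  71  69  70  70  71  67  71  72  72  77  89  96  97  94
  100]
 [ 90  71  73  75  76  70  66  73  73  70  73  74  72  71  72  87 102  94
  101]
 [ 90  69  76  70  72  69  71  72  72  74  71  73  72  68  66  79 100  98
   99]
 [ 93  90  73  71  74  71  69  77  72  76  73  74  74  73  71  71  89  97
   97]
 [ 85  83  74  71  72  71  67  70  71  75  76  72  74  73  74  71  87  98
   97]
 [ 80  78  74  75  70  68  72  6
[... 1541 characters left out ...]
  83  80  80  79  64  39  28  44  93 118 126
  127]
 [139 137 134 103  63  59  72  78  79  78  63  45  28  33  65  97 113 129
  147]
 [138 138 136 127  94  58  47  53  58  53  39  27  30  51  84  97 104 131
  205]
 [137 139 137 134 126  92  61  47  41  37  31  30  59  85  96  99 100 113
  159]
 [137 138 138 138 136 128 119 102  74  70  57  47  94 111 106 110 107 110
  124]
 [138 137 138 137 137 137 135 130 123 121 103  65  81 111 124 170 152 126
  122]
 [136 135 138 137 136 136 136 133 135 135 125  78  74 109 137 207 217 154
  102]
 [137 137 136 137 136 136 136 136 135 136 132  97  80 117 137 165 170 114
   68]
 [136 135 137 136 136 135 136 135 136 135 131 113 118 128 134 136 136 120
   74]]
```

```bash
cat >> h.py <<'E'
def go(x,y,z,yaw):
    from bench import r
    from scipy.spatial.transform import Rotation as Ro
    s=r.sense();R=Ro.from_euler("xyz",s["tcp_rot"],degrees=True);T=Ro.from_euler("xyz",[180,0,yaw],degrees=True)
    print("t",s["time"],"pos",s["tool_pos"].round(1),s["tcp_rot"].round(1),"gap",round(s["finger_gap"],1),"F",s["ft_force"].round(1),"J",s["joint_pos"].round(0))
    print("shift",R.inv().apply(np.array([x,y,z])-s["tool_pos"]).round(1),"turn",(R.inv()*T).as_rotvec().round(4))
E
python3 -c "
from h import *
go(420,-318,120,42)"
```

```text
t 0.1 pos [ 180.  -571.8  230.3] [-179.9   -0.    17.5] gap 85.5 F [-0.5  0.3  0.2] J [-77.   8.  85.   0.  87.  -5.]
shift [ 305.1 -169.9  110.7] turn [-0.0016 -0.0005 -0.4282]
```

>>> jog_arm(
  rows=[
    [[305,-170,110],[0,0,-0.428]],
    [[305,-170,110],[0,0,-0.428]],
    [[305,-170,110],[0,0,-0.428]],
    [[305,-170,110],[0,0,-0.428]],
    [[305,-170,110],[0,0,-0.428]],
    [[305,-170,110],[0,0,-0.428]],
    [[305,-170,110],[0,0,-0.428]],
    [[305,-170,110],[0,0,-0.428]],
    [[305,-170,110],[0,0,-0.428]],
    [[305,-170,110],[0,0,-0.428]],
  ],
  grip=45,
)

```text
time: 1.1
tool_pos: [419.7, -319.1, 121.3]
tcp_rot: [-180.0, 0.0, 42.0]
ft_force: [-0.3, 0.1, -0.8]
finger_gap: 45.4
grip_force: 0.0
```

Run:
```python
from h import *
from bench import r
p,d=r.snapshot("scene");q,d=r.snapshot("top")
a=cv2.resize(p[110:260,240:390],(400,400));b=cv2.resize(q[220:370,300:450],(400,400))
cv2.imwrite("pics/near1.png",np.hstack([a,b]))
c=r.camera_params("top")
go(420,-318,4,42)
```

```text
t 1.2 pos [ 419.5 -320.   121.9] [179.9   0.   41.9] gap 45.0 F [-0.2  0.  -0.9] J [-43.   1. 104.  -0.  75.   5.]
shift [  1.8  -1.3 117.9] turn [ 0.0009  0.0004 -0.0015]
```

View pics/near1.png

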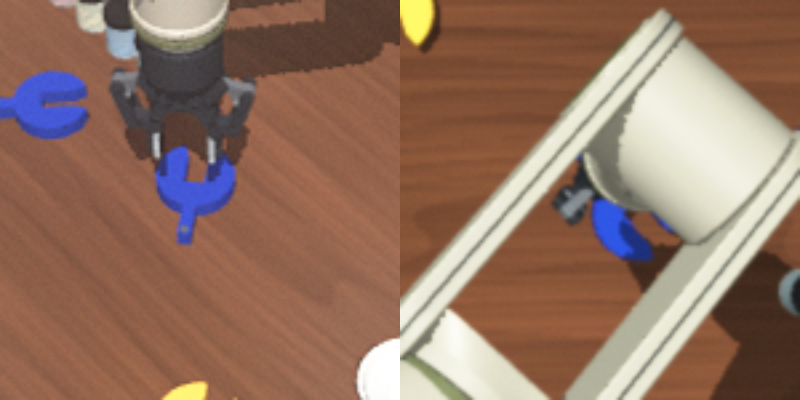

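The fingers straddle the weight at 45 mm in the scene view, and the tab at crop (187,222) is clear on both sides. I'll descend onto it.

>>> jog_arm(
  rows=[
    [[1,-1,50],[0,0,0]],
    [[1,-1,90],[0,0,0]],
    [[1,-1,110],[0,0,0]],
    [[1,-1,117],[0,0,0]],
    [[1,-1,117],[0,0,0]],
    [[1,-1,117],[0,0,0]],
  ],
)

```text
time: 1.8
tool_pos: [420.8, -318.8, 6.1]
tcp_rot: [179.8, -0.0, 41.9]
ft_force: [0.4, -0.0, 0.8]
finger_gap: 45.0
grip_force: 0.0
```

Run:
```python
from h import *
from bench import r
p,d=r.snapshot("scene")
cv2.imwrite("pics/near2.png",cv2.resize(p[130:230,260:360],(600,600),interpolation=cv2.INTER_CUBIC))
go(420,-318,4,42)
```

```text
t 1.85 pos [ 421.2 -318.9    6.4] [179.8  -0.   41.9] gap 45.6 F [-0.  -0.3 -0.1] J [-43.  10. 108.  -0.  62.   5.]
shift [-0.3 -1.4  2.4] turn [ 0.0035 -0.0003 -0.0009]
```

View pics/near2.png

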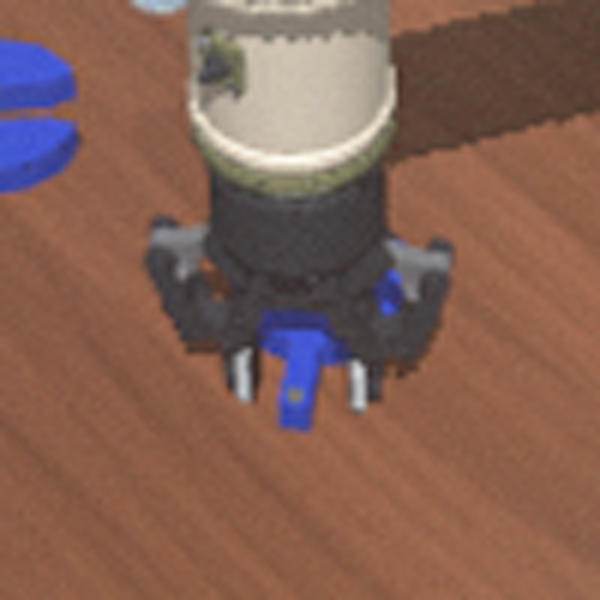

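The tab is centred between the open pads: tab at (300,380), pads at (245,375) and (360,380). I'll close, lift and turn the weight. The last joint can't reach the placing yaw from this grasp, so I'll set the weight down turned and regrip it after a half turn.

>>> jog_arm(
  rows=[
    [[0,0,2],[0,0,0]],
    [[0,0,2],[0,0,0]],
    [[0,0,2],[0,0,0]],
    [[0,0,2],[0,0,0]],
    [[0,0,2],[0,0,0]],
    [[0,0,2],[0,0,0]],
  ],
  grip=5,
  force=60,
)

```text
time: 2.45
tool_pos: [420.9, -318.0, 3.5]
tcp_rot: [179.9, -0.0, 42.0]
ft_force: [-0.1, -0.2, 6.8]
finger_gap: 12.0
grip_force: 60.2
```

>>> jog_arm(
  rows=[
    [[0,0,-12],[0,0,0]],
    [[0,0,-12],[0,0,0.14]],
    [[0,0,-12],[0,0,0.28]],
    [[0,0,-12],[0,0,0.42]],
    [[0,0,-12],[0,0,0.56]],
    [[0,0,-12],[0,0,0.7]],
    [[0,0,-12],[0,0,0.84]],
    [[0,0,-12],[0,0,0.98]],
    [[0,0,-12],[0,0,1.12]],
    [[0,0,-12],[0,0,1.22]],
  ],
)

```text
time: 3.45
tool_pos: [419.8, -316.8, 14.5]
tcp_rot: [-180.0, 0.0, -28.2]
ft_force: [0.0, -0.3, -2.2]
finger_gap: 11.8
grip_force: 59.2
```

>>> jog_arm(
  rows=[
    [[0,0,0],[0,0,0]],
    [[0,0,6],[0,0,0]],
    [[0,0,11],[0,0,0]],
    [[0,0,11],[0,0,0]],
    [[0,0,11],[0,0,0]],
  ],
)

```text
time: 3.95
tool_pos: [420.1, -317.2, 3.5]
tcp_rot: [-180.0, 0.0, -27.8]
ft_force: [-0.4, 2.0, 3.2]
finger_gap: 12.5
grip_force: 60.1
```

>>> jog_arm(
  rows=[
    [[0,0,0],[0,0,0]],
    [[0,0,0],[0,0,0]],
    [[0,0,0],[0,0,0]],
    [[0,0,-30],[0,0,0]],
    [[0,0,-60],[0,0,0]],
    [[0,0,-60],[0,0,0]],
  ],
  grip=45,
)

```text
time: 4.55
tool_pos: [422.7, -319.5, 67.9]
tcp_rot: [179.9, -0.4, -27.9]
ft_force: [1.2, -1.2, -0.0]
finger_gap: 45.0
grip_force: 0.0
```

>>> jog_arm(
  rows=[
    [[0,0,0],[0,0,-0.14]],
    [[0,0,0],[0,0,-0.28]],
    [[0,0,0],[0,0,-0.42]],
    [[0,0,0],[0,0,-0.56]],
    [[0,0,0],[0,0,-0.7]],
    [[0,0,0],[0,0,-0.84]],
    [[0,0,0],[0,0,-0.98]],
    [[0,0,0],[0,0,-1.12]],
    [[0,0,0],[0,0,-1.26]],
    [[0,0,0],[0,0,-1.4]],
  ],
)

```text
time: 5.55
tool_pos: [419.8, -317.0, 62.6]
tcp_rot: [-180.0, -0.0, 52.6]
ft_force: [0.5, -0.1, -0.0]
finger_gap: 45.0
grip_force: 0.0
```

>>> jog_arm(
  rows=[
    [[0,0,0],[0,0,-0.14]],
    [[0,0,0],[0,0,-0.28]],
    [[0,0,0],[0,0,-0.42]],
    [[0,0,0],[0,0,-0.56]],
    [[0,0,0],[0,0,-0.7]],
    [[0,0,0],[0,0,-0.84]],
    [[0,0,0],[0,0,-0.98]],
    [[0,0,0],[0,0,-1.12]],
    [[0,0,0],[0,0,-1.26]],
    [[0,0,0],[0,0,-1.4]],
  ],
)

```text
time: 6.55
tool_pos: [419.8, -317.0, 62.6]
tcp_rot: [-180.0, -0.0, 132.9]
ft_force: [0.5, -0.6, -0.1]
finger_gap: 45.1
grip_force: 0.0
```

>>> jog_arm(
  rows=[
    [[0,0,0],[0,0,-0.14]],
    [[0,0,0],[0,0,-0.28]],
    [[0,0,0],[0,0,-0.342]],
    [[0,0,0],[0,0,-0.342]],
    [[0,0,0],[0,0,-0.342]],
  ],
)

```text
time: 7.05
tool_pos: [419.9, -317.0, 62.8]
tcp_rot: [180.0, -0.0, 152.0]
ft_force: [-0.2, -0.1, -0.4]
finger_gap: 45.2
grip_force: 0.0
```

Run:
```python
from h import *
from bench import r
for n in("scene","top"):
    p,d=r.snapshot(n);c=r.camera_params(n);cv2.imwrite(f"pics/{n}3.png",p)
    if n=="scene":cv2.imwrite("pics/near3.png",cv2.resize(p[120:240,250:370],(480,480)))
    for k in masks(p,(112,150,60),(128,255,255),150): print(n,weight(c,k,18))
go(420,-317.5,4,152)
```

```text
scene (array([ 368.06742894, -282.70538314]), np.float64(155.93800168456454), np.float64(77.77562166784915), np.int64(71))
scene (array([ 428.85602516, -541.70801512]), np.float64(144.64521778982404), np.float64(76.68980927449427), np.int64(61))
scene (array([-565.17288003,    6.73034836]), np.float64(166.22466349477307), np.float64(91.21296443160618), np.int64(9))
top (array([ 361.17517329, -286.81957044]), np.float64(nan), np.float64(45.299635776625585), np.int64(74))
top (array([ 422.01918892, -546.82032886]), np.float64(143.6513139855973), np.float64(78.09257298328951), np.int64(86))
t 7.15 pos [ 420.  -317.1   63. ] [180.  -0. 152.] gap 44.9 F [ 0.5 -0.5 -0. ] J [ -43.    5.  107.   -0.   69. -105.]
shift [-0.2 -0.3 59. ] turn [ 0.0001 -0.0003  0.0004]h.py:19: RuntimeWarning: Mean of empty slice.
  e=W-cen;t=W[np.linalg.norm(e,axis=1)>55].mean(0)-cen
  ret = um.true_divide(
```

View pics/near3.png

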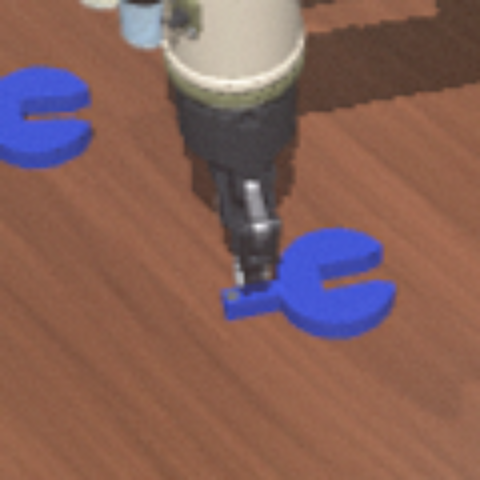

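The weight lies at yaw ≈152° with its tab under the gripper. The tab is at crop (250,298) and the disc at (335,283). I'll regrip and lift.

>>> jog_arm(
  rows=[
    [[0,0,40],[0,0,0]],
    [[0,0,55],[0,0,0]],
    [[0,0,59],[0,0,0]],
    [[0,0,59],[0,0,0]],
    [[0,0,59],[0,0,0]],
  ],
)

```text
time: 7.65
tool_pos: [420.7, -317.8, 5.4]
tcp_rot: [-180.0, 0.1, 152.1]
ft_force: [0.5, -1.2, -0.6]
finger_gap: 45.2
grip_force: 0.0
```

>>> jog_arm(
  rows=[
    [[0,0,0],[0,0,0]],
    [[0,0,0],[0,0,0]],
    [[0,0,0],[0,0,0]],
    [[0,0,0],[0,0,0]],
    [[0,0,-20],[0,0,0]],
    [[0,0,-60],[0,0,0]],
    [[0,0,-100],[0,0,0]],
    [[0,0,-140],[0,0,0]],
    [[0,0,-180],[0,0,0]],
    [[0,0,-180],[0,0,0]],
  ],
  grip=5,
  force=80,
)

```text
time: 8.65
tool_pos: [423.0, -319.8, 191.8]
tcp_rot: [-179.8, 0.7, 152.1]
ft_force: [0.8, -0.9, -1.7]
finger_gap: 11.5
grip_force: 78.5
```

Run:
```python
from h import *
import pickle
p,d,T=pickle.load(open("top0.pkl","rb"))
print("stem",ray(T,174,214.7,153))
go(612,17,180,108)
```

```text
stem [571.32978639 141.17936683 153.        ]
t 8.65 pos [ 423.  -319.8  191.8] [-179.8    0.7  152.1] gap 11.5 F [ 0.8 -0.9 -1.7] J [ -43.   -3.  100.    0.   82. -105.]
shift [ -9.4 386.2  10.8] turn [0.0016 0.0119 0.7699]
```

>>> jog_arm(
  rows=[
    [[-1,20,0],[0,0,0.04]],
    [[-1,60,0],[0,0,0.12]],
    [[-2,105,0],[0,0,0.21]],
    [[-3,150,0],[0,0,0.3]],
    [[-4,195,0],[0,0,0.39]],
    [[-5,240,0],[0,0,0.48]],
    [[-6,285,0],[0,0,0.57]],
    [[-7,330,0],[0,0,0.66]],
    [[-8,370,0],[0,0,0.74]],
    [[-8,386,0],[0,0,0.77]],
  ],
)

```text
time: 9.65
tool_pos: [608.2, 23.8, 183.0]
tcp_rot: [-180.0, -0.1, 108.0]
ft_force: [-0.1, -0.6, -2.4]
finger_gap: 11.8
grip_force: 78.6
```

>>> jog_arm(
  rows=[
    [[0,0,0],[0,0,0]],
    [[0,0,0],[0,0,0]],
    [[0,0,0],[0,0,0]],
  ],
)

```text
time: 9.95
tool_pos: [607.1, 19.2, 183.7]
tcp_rot: [-179.9, -0.0, 108.0]
ft_force: [0.6, 0.1, -3.5]
finger_gap: 11.6
grip_force: 78.6
```

Run:
```python
from h import *
from bench import r
for n in("scene","top"):
    p,d=r.snapshot(n);c=r.camera_params(n);cv2.imwrite(f"pics/{n}4.png",p)
    for k in masks(p,(112,150,60),(128,255,255),150):
        print(n,cv2.boundingRect(k))
go(612,17,108,108)
a=cv2.imread("pics/scene4.png")[250:400,320:470];b=cv2.imread("pics/top4.png")[150:300,130:280]
cv2.imwrite("pics/near4.png",cv2.resize(np.hstack([a,b]),(800,400),interpolation=cv2.INTER_CUBIC))
```

```text
scene (348, 277, 43, 37)
scene (232, 137, 40, 25)
top (446, 253, 37, 44)
top (178, 189, 31, 36)
t 10.05 pos [607.3  19.  184.1] [-180.     0.   107.9] gap 11.5 F [-0.9 -1.  -2.6] J [ -3.  10.  87.  -0.  83. -21.]
shift [-3.4  3.9 76.1] turn [-0.0004  0.0001 -0.0012]
```

View pics/near4.png

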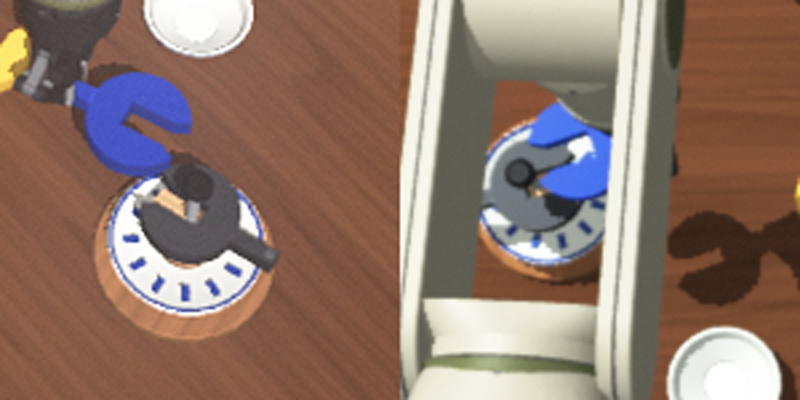

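The weight is held level with its slot facing the stem: knob at top pixel (174.3,214.5), and the metal weight's tab on the far side. I'll descend to slide height.

>>> jog_arm(
  rows=[
    [[0,3.5,25],[0,0,0]],
    [[0,3.5,55],[0,0,0]],
    [[0,3.5,70],[0,0,0]],
    [[0,3.5,74],[0,0,0]],
    [[0,3.5,74],[0,0,0]],
    [[0,3.5,74],[0,0,0]],
    [[0,3.5,74],[0,0,0]],
  ],
)

```text
time: 10.75
tool_pos: [612.2, 21.2, 112.2]
tcp_rot: [179.8, 0.1, 108.0]
ft_force: [0.2, -0.1, -1.6]
finger_gap: 11.9
grip_force: 78.6
```

Run:
```python
from h import *
from bench import r
for n in("scene","top"):
    p,d=r.snapshot(n);c=r.camera_params(n);cv2.imwrite(f"pics/{n}5.png",p)
go(571.3+62*.309,141.2-62*.951,110,108)
a=cv2.imread("pics/scene5.png")[270:370,340:440];b=cv2.imread("pics/top5.png")[170:270,140:240]
cv2.imwrite("pics/near5.png",cv2.resize(np.hstack([a,b]),(800,400),interpolation=cv2.INTER_CUBIC))
```

```text
t 10.85 pos [611.9  21.2 111.7] [179.9   0.  108. ] gap 11.6 F [ 0.2 -0.1 -2.1] J [ -3.  14.  91.  -0.  75. -21.]
shift [64.7 -1.6  1.6] turn [ 0.002   0.0008 -0.0001]
```

View pics/near5.png

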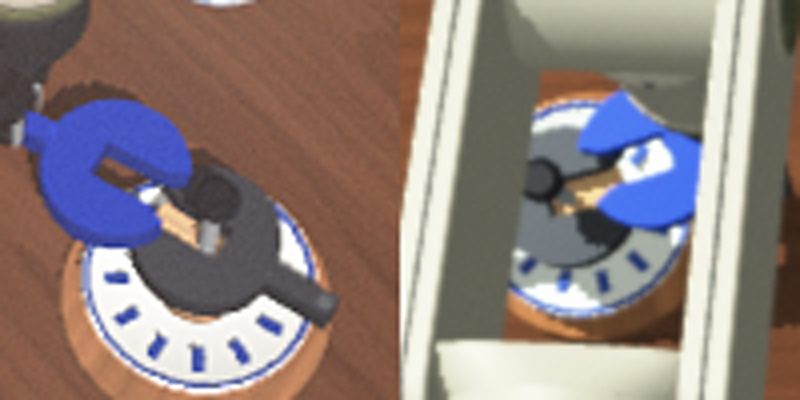

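The slot lines up with the stem: slot axis through crop (130,180), stem at (210,238). I'll slide in.

>>> jog_arm(
  rows=[
    [[5,-1,0],[0,0,0]],
    [[12,-1,0],[0,0,0]],
    [[20,-1,0],[0,0,0]],
    [[28,-1,0],[0,0,0]],
    [[36,-1,0],[0,0,0]],
    [[43,-1,0],[0,0,0]],
    [[50,-1,0],[0,0,0]],
    [[55,-1,0],[0,0,0]],
    [[55,-1,0],[0,0,0]],
    [[55,-1,0],[0,0,0]],
  ],
)

```text
time: 11.85
tool_pos: [593.1, 73.2, 110.3]
tcp_rot: [180.0, 0.0, 108.0]
ft_force: [0.8, -0.6, -3.3]
finger_gap: 12.1
grip_force: 78.6
```

Run:
```python
from h import *
from bench import r
for n in("scene","top"):
    p,d=r.snapshot(n);c=r.camera_params(n);cv2.imwrite(f"pics/{n}6.png",p)
go(571.3+62*.309,141.2-62*.951,110,108)
a=cv2.imread("pics/scene6.png")[270:370,340:440];b=cv2.imread("pics/top6.png")[170:270,140:240]
cv2.imwrite("pics/near6.png",cv2.resize(np.hstack([a,b]),(800,400),interpolation=cv2.INTER_CUBIC))
```

```text
t 11.95 pos [593.2  73.  110.3] [180.   0. 108.] gap 11.8 F [-1.1  0.2 -1.9] J [  2.  12.  93.  -0.  75. -16.]
shift [9.6 0.2 0.3] turn [ 0.0001  0.0001 -0.0004]
```

View pics/near6.png

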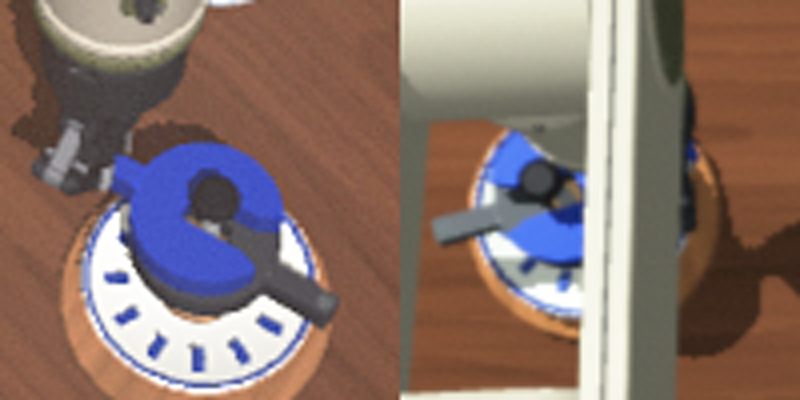

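The stem is in the slot and the weight is under the knob (crop (215,195)). I'll creep toward the closed end while watching the force.

>>> jog_arm(
  rows=[
    [[2,0,0],[0,0,0]],
    [[4,0,0],[0,0,0]],
    [[6,0,0],[0,0,0]],
    [[8,0,0],[0,0,0]],
    [[9,0,0],[0,0,0]],
    [[9,0,0],[0,0,0]],
    [[9,0,0],[0,0,0]],
  ],
)

```text
time: 12.65
tool_pos: [590.3, 81.9, 110.3]
tcp_rot: [180.0, 0.0, 108.0]
ft_force: [-0.1, 0.2, -3.3]
finger_gap: 11.6
grip_force: 78.6
```

>>> jog_arm(
  rows=[
    [[0.5,0,0],[0,0,0]],
    [[1,0,0],[0,0,0]],
    [[1.5,0,0],[0,0,0]],
    [[2,0,0],[0,0,0]],
    [[2,0,0],[0,0,0]],
  ],
)

```text
time: 13.15
tool_pos: [589.8, 83.5, 110.3]
tcp_rot: [180.0, 0.0, 108.0]
ft_force: [0.3, -1.4, -2.4]
finger_gap: 11.7
grip_force: 78.6
```

>>> jog_arm(
  rows=[
    [[0.5,0,0],[0,0,0]],
    [[1,0,0],[0,0,0]],
    [[1.5,0,0],[0,0,0]],
    [[1.5,0,0],[0,0,0]],
  ],
)

```text
time: 13.55
tool_pos: [589.8, 83.6, 110.5]
tcp_rot: [180.0, 0.1, 108.0]
ft_force: [2.1, -7.2, -2.5]
finger_gap: 11.3
grip_force: 78.6
```

>>> jog_arm(
  rows=[
    [[0.5,0,0],[0,0,0]],
    [[1,0,0],[0,0,0]],
    [[1.5,0,0],[0,0,0]],
    [[1.5,0,0],[0,0,0]],
  ],
)

```text
time: 13.95
tool_pos: [589.7, 83.8, 110.7]
tcp_rot: [180.0, 0.3, 107.9]
ft_force: [3.0, -13.2, -2.2]
finger_gap: 11.8
grip_force: 78.6
```

Closed end reached (contact force along the slot). I'll back off slightly and lower.

>>> jog_arm(
  rows=[
    [[-2,0,0],[0,0,0]],
    [[-3.5,0,0],[0,0,0]],
    [[-3.5,0,2],[0,0,0]],
    [[-3.5,0,4],[0,0,0]],
    [[-3.5,0,6],[0,0,0]],
    [[-3.5,0,7],[0,0,0]],
    [[-3.5,0,7],[0,0,0]],
    [[-3.5,0,7],[0,0,0]],
  ],
)

```text
time: 14.75
tool_pos: [589.9, 83.4, 103.6]
tcp_rot: [180.0, -0.0, 108.0]
ft_force: [-1.7, -0.2, 1.5]
finger_gap: 11.6
grip_force: 79.3
```

>>> jog_arm(
  rows=[
    [[0,0,0.5],[0,0,0]],
    [[0,0,1],[0,0,0]],
    [[0,0,1],[0,0,0]],
    [[0,0,1],[0,0,0]],
  ],
)

```text
time: 15.15
tool_pos: [590.0, 83.4, 103.3]
tcp_rot: [180.0, -0.0, 108.0]
ft_force: [-3.7, -1.5, 7.3]
finger_gap: 12.1
grip_force: 80.0
```

>>> jog_arm(
  rows=[
    [[0,0,-0.7],[0,0,0]],
    [[0,0,-0.7],[0,0,0]],
  ],
)

```text
time: 15.35
tool_pos: [590.0, 83.4, 103.4]
tcp_rot: [180.0, -0.0, 108.0]
ft_force: [-3.2, -0.1, 5.3]
finger_gap: 11.9
grip_force: 79.5
```

>>> jog_arm(
  rows=[
    [[0,0,0],[0,0,0]],
    [[0,0,0],[0,0,0]],
    [[0,0,0],[0,0,0]],
    [[0,0,0],[0,0,0]],
    [[0,0,-10],[0,0,0]],
    [[0,0,-25],[0,0,0]],
    [[0,0,-40],[0,0,0]],
    [[-20,0,-70],[0,0,0]],
    [[-60,0,-100],[0,0,0]],
    [[-100,0,-120],[0,0,0]],
  ],
  grip=40,
)

```text
time: 16.35
tool_pos: [622.3, -12.4, 228.1]
tcp_rot: [179.7, 0.1, 108.1]
ft_force: [1.1, -0.6, -0.3]
finger_gap: 39.9
grip_force: 0.0
```

>>> jog_arm(
  rows=[
    [[-40,0,0],[0,0,0]],
    [[-80,0,0],[0,0,0]],
    [[-120,0,0],[0,0,0]],
    [[-150,0,0],[0,0,0]],
    [[-150,0,0],[0,0,0]],
    [[-150,0,0],[0,0,0]],
  ],
)

```text
time: 16.95
tool_pos: [667.3, -155.2, 224.3]
tcp_rot: [179.9, 0.0, 107.9]
ft_force: [0.2, 0.5, 0.1]
finger_gap: 40.2
grip_force: 0.0
```

Run:
```python
from h import *
from bench import r
for n in("scene","top"):
    p,d=r.snapshot(n);c=r.camera_params(n);cv2.imwrite(f"pics/{n}7.png",p)
    for k in masks(p,(112,150,60),(128,255,255),200): print(n,weight(c,k,116)[:3])
a=cv2.imread("pics/scene7.png")[270:370,340:440];b=cv2.imread("pics/top7.png")[170:270,140:240]
cv2.imwrite("pics/near7.png",cv2.resize(np.hstack([a,b]),(800,400),interpolation=cv2.INTER_CUBIC))
```

```text
scene (array([571.52992004, 147.87897743]), np.float64(107.99030129556378), np.float64(78.5115095170843))
top (array([ 422.86683927, -518.75988117]), np.float64(141.7880001872157), np.float64(68.60011990508886))
top (array([567.05271384, 143.1467976 ]), np.float64(108.20903364197078), np.float64(77.90987950367585))
```

View pics/near7.png

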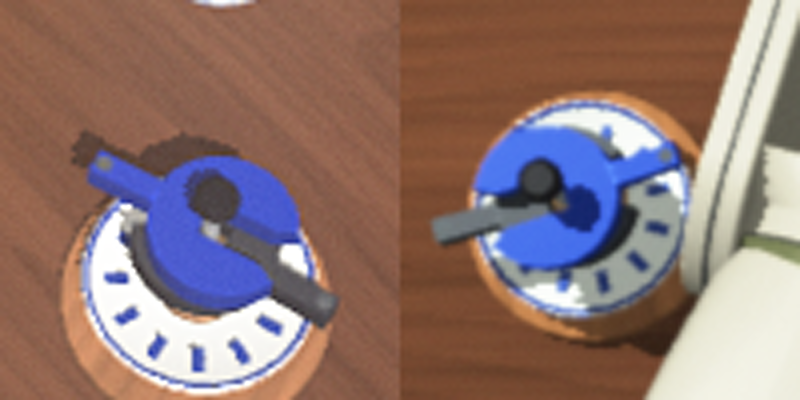

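The blue weight sits flat on the metal weight, under the knob. Its tab is at crop (665,155) and the metal tab is opposite at (440,228); its yaw is 108°, against −72° for the metal one. The closed end was confirmed by contact force, so I'll hand in.

```bash
python3 -c "
from bench import r
print(r.hand_in())"
```

```text
the job is handed in; nothing more can be done
None
```

The leftmost blue weight is on the press's stem under the knob, resting on the metal weight with its slot facing the opposite way; it is released and handed in at about 17 s, but no verdict came back.

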